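Refit the card cage from a full drying rack

TASK

Put the cleaned circuit cards with the red, yellow and blue handles back into the card cage, each in the slot whose guides have its colour, and press each fully home without letting it drop. The white-handled test card plugged into the cage has to come out and be stood upright in the drying rack (the rack is full at first, so a place must be freed for it). Leave the black-handled card alone where it stands in the rack.

Things in the scene. Friction and masses are not known exactly. Their poses are not given: they have to be found in the camera images.
- rack: blue-grey toothed drying rack 226 (its x) x 118 (y) mm, fixed. Origin: centre of underside. Four places at x = -75, -25, 25, 75 mm, y = 0, all taken at the start; card x lies along rack x. Cards stand on its plate, 12 mm above the origin, between teeth up to 44 mm: gap 5.6 mm, flared to 17.6 in the top 10 mm; end stops 105 mm apart (y), flared to 117.
- cage: open aluminium card cage 186 (its x) x 150 (y) mm, side plates 57 mm high along x, fixed. Origin: centre of underside. Its three slots lie at x = -50, 0, 50 mm, y = 0, their origins 12 mm above the cage's; which colour is where varies. Cards fit either way round.
- slot_red: cage slot with two upright red guides, fixed in the cage. Origin: where the bottom-edge middle of a home card sits; x across the slot, y along the card's width. Grooves 5.6 mm wide (x), 103 mm apart (y), up to z 58; flared mouth to z 72, there 18 x 116 mm. A spring connector grips the card over its last 12 mm: a few newtons, under 12 N, push it home (weight alone will not) or pull it out.
- slot_yellow: cage slot with two upright yellow guides, fixed in the cage. Origin: where the bottom-edge middle of a home card sits; x across the slot, y along the card's width. Grooves 5.6 mm wide (x), 103 mm apart (y), up to z 58; flared mouth to z 72, there 18 x 116 mm. A spring connector grips the card over its last 12 mm: a few newtons, under 12 N, push it home (weight alone will not) or pull it out.
- slot_blue: cage slot with two upright blue guides, fixed in the cage. Origin: where the bottom-edge middle of a home card sits; x across the slot, y along the card's width. Grooves 5.6 mm wide (x), 103 mm apart (y), up to z 58; flared mouth to z 72, there 18 x 116 mm. A spring connector grips the card over its last 12 mm: a few newtons, under 12 N, push it home (weight alone will not) or pull it out.
- card_red: upright circuit card, red handle, finned heat sink. Green board 3.2 (its x) x 100 (y) x 80 mm (z), parts up to 13 mm off its +x face only; 80-145 g. Origin: middle of the bottom edge. Grip block of the handle: 12 (x) x 46 (y) mm, from 83 to 105 mm above the origin; pinch it from above, fingers closing along x. Board bare from 66 to 78 mm, handle foot 10 mm thick from 78 to 86. Starts in the rack.
- card_yellow: upright circuit card, yellow handle, row of four relays. Green board 3.2 (its x) x 100 (y) x 80 mm (z), parts up to 13 mm off its +x face only; 80-145 g. Origin: middle of the bottom edge. Grip block of the handle: 12 (x) x 46 (y) mm, from 83 to 105 mm above the origin; pinch it from above, fingers closing along x. Board bare from 66 to 78 mm, handle foot 10 mm thick from 78 to 86. Starts in the rack.
- card_blue: upright circuit card, blue handle, one large square chip. Green board 3.2 (its x) x 100 (y) x 80 mm (z), parts up to 13 mm off its +x face only; 80-145 g. Origin: middle of the bottom edge. Grip block of the handle: 12 (x) x 46 (y) mm, from 83 to 105 mm above the origin; pinch it from above, fingers closing along x. Board bare from 66 to 78 mm, handle foot 10 mm thick from 78 to 86. Starts in the rack.
- card_black: upright circuit card, black handle, spare. Green board 3.2 (its x) x 100 (y) x 80 mm (z), parts up to 13 mm off its +x face only; 80-145 g. Origin: middle of the bottom edge. Grip block of the handle: 12 (x) x 46 (y) mm, from 83 to 105 mm above the origin; pinch it from above, fingers closing along x. Board bare from 66 to 78 mm, handle foot 10 mm thick from 78 to 86. Stays in the rack.
- card_white: upright circuit card, white handle, test card. Green board 3.2 (its x) x 100 (y) x 80 mm (z), parts up to 13 mm off its +x face only; 80-145 g. Origin: middle of the bottom edge. Grip block of the handle: 12 (x) x 46 (y) mm, from 83 to 105 mm above the origin; pinch it from above, fingers closing along x. Board bare from 66 to 78 mm, handle foot 10 mm thick from 78 to 86. Starts home in the cage's middle slot.

How it is judged:
At the end, for the whole second after the job is handed in: Red, yellow and blue cards in the slots of their colour: within 4 mm of home height, 6 mm of the slot's centre, 5 degrees of upright and of its direction (either way round). White and black cards stand in rack places, within 6 mm of its plate, 8 degrees of upright. All released, at rest (horizontal distance between card_red and slot_red below 0.006 m and z of card_red in the frame of slot_red between -0.004 and 0.004 m and angle between each of card_red, card_yellow, card_blue's own z axis and vertical below 0.09 rad and angle between the x axis of card_red and the x axis of slot_red, either way round below 0.09 rad and horizontal distance between card_yellow and slot_yellow below 0.006 m and z of card_yellow in the frame of slot_yellow between -0.004 and 0.004 m and angle between the x axis of card_yellow and the x axis of slot_yellow, either way round below 0.09 rad and horizontal distance between card_blue and slot_blue below 0.006 m and z of card_blue in the frame of slot_blue between -0.004 and 0.004 m and angle between the x axis of card_blue and the x axis of slot_blue, either way round below 0.09 rad and z of card_white in the frame of rack between 0.008 and 0.018 m and x of card_white in the frame of rack between -0.09 and 0.09 m and y of card_white in the frame of rack between -0.012 and 0.012 m and angle between each of card_white, card_black's own z axis and vertical below 0.14 rad and z of card_black in the frame of rack between 0.008 and 0.018 m and x of card_black in the frame of rack between -0.09 and 0.09 m and y of card_black in the frame of rack between -0.012 and 0.012 m and linear speed of each of card_red, card_yellow, card_blue, card_white, card_black below 0.02 m/s and angular speed of each of card_red, card_yellow, card_blue, card_white, card_black below 0.2 rad/s); the robot touches nothing.
It fails at once if A card is dropped down its guides (it falls faster than 0.65 m/s inside the slot) ((linear speed of card_red above 0.65 m/s and horizontal distance between card_red and slot_red below 0.012 m and z of card_red in the frame of slot_red below 0.045 m) or (linear speed of card_yellow above 0.65 m/s and horizontal distance between card_yellow and slot_yellow below 0.012 m and z of card_yellow in the frame of slot_yellow below 0.045 m) or (linear speed of card_blue above 0.65 m/s and horizontal distance between card_blue and slot_blue below 0.012 m and z of card_blue in the frame of slot_blue below 0.045 m)).
It fails at once if The black-handled card is taken from its place (moved more than 25 mm) (distance of card_black from where it was at the start of the episode above 0.025 m).
It also fails if it takes over 106 s, if anything falls off the work surface, if the arm or the gripper's body presses on something with over 40 N, if the wrist force passes 120 N, or if a joint passes its speed limit or range.

ROBOT

A 6-joint arm with a two-finger parallel gripper is mounted at the origin on a cart in front of the work surface, level with it; the furniture and walls round the work are solid. World frame = base frame: x ahead of the robot, y to its left, z up, the work surface at z = 0. Lengths are in m, angles in rad, forces in N, time in s.
With the tool pointing down it reaches from about 0.3 to 0.875 m from the base axis. Payload 6.4 kg.
Tool frame: the origin (TCP) lies between the finger pads; the fingertips stand ctrl.tip_extent ahead of it and the grasp point (between the pads) is the TCP (ctrl.tip_extent is the distance from the TCP to the fingertips, in m); z points along the fingers, y is the line along which they close (so a half turn about z gives the same grasp; the last joint's range is limited). The gripper opens to 85 mm and grips with 20 to 120 N. Pads are 22 mm wide; open, the fingers measure 114 mm over their backs; the gripper's body (76 mm by 85 mm) begins 54 mm behind the grasp point. The pads swing forward as they close: fully open they stand 13 mm farther back than shut.
Start: joints at [-1.426, 0.181, 1.607, -0, 1.354, -0.206], TCP at [0.198, -0.54, 0.25] pointing down, gripper open.
Joint ranges: [-2.99, 2.99], [-0.89, 2.07], [0.3, 2.58], [-1.14, 4.28], [0, 2.63], [-3.12, 3.12]. Speed limits (rad/s): [2.57, 2.57, 3.01, 3.14, 3.14, 3.14].

INTERFACE

Orientations are given as a unit quaternion [w, x, y, z].
In Python, from bench import ctrl gives the robot as it stands.
- The arm moves only by the tool send_rows, never from a script. Its arguments are lists of equal length, an entry for each row: "dr": the turn, a rotation vector about the tool's x, y, z in units of 6 degrees (1.0 is 6 degrees), a list of three; "xyz": the shift along the tool's x, y, z in cm, a list of three; "jaw": the opening in per cent of the stroke, from 0 (shut) to 100 (fully open). In form: {"dr": [[wx, wy, wz], ...], "xyz": [[dx, dy, dz], ...], "jaw": [jaw, ...]}. A call has exactly 8 rows; each row is the pose to reach, as a shift and turn from the pose commanded when the call began, along the tool's axes at that moment; what a row does not reach only later rows make up. A row lasts 1/8 s, in which the tool goes at most 62.5 mm and 10.7 degrees, less where a joint would pass 70% of its speed; a pose out of reach is approached as far as the arm can. A call with a gripper value outside its range is refused whole. The fingers move at their own pace and stop on an object; the grip force is fixed at half the most. Time passes only in rows, so rows that repeat a pose let the fingers close, or fill a call up. It gives the time, the measured TCP pose, the force, the opening and the grip force at its end, in the units of the state.
- ctrl.get_obs(): the state, without advancing time (a new reading comes with each control period).
- ctrl.camera(name): name is "scene" or "top"; returns the picture (400x640x3 uint8, red, green, blue); there is no depth.
- ctrl.calibration(name): a dict with "camera_matrix" (3x3 intrinsics, pixels), "D" ([k1, k2, p1, p2, k3] as OpenCV has them; the pictures are not rectified), "world_from_camera" (4x4, takes a point from camera to world coordinates). Camera axes: x right, y up, looking along -z (the intrinsics and any distortion apply to the point x, -y, -z); pixel columns grow to the right and rows downward; lengths in m; the calibration is good to about 2 mm. A picture is of the moment at which its call begins. calibration takes no time and is no camera call.
- ctrl.hand_in(): hands the job in; it is judged then, once.
The state is a dict: "time_s": time; "q": joint angles; "dq": joint speeds; "joint_efforts": joint torques, N m; "eef_pos": TCP position; "eef_rot": TCP orientation; "wrist_force": force on the tool from outside, world axes, zero at the start; "torque": the same for the moment, N m; "opening": opening from 0.0 (shut) to 1.0 (fully open); "grasp_force": force on a finger pad.
Only numpy, scipy, OpenCV 4.12 (cv2) and the standard library are available. Lean on these libraries where they do the work, as an engineer would, in place of code of your own. Each camera call takes 0.05 s, during which the arm holds its last target. There are 200 camera calls.

## Working session

There is one attempt and no reset: what is moved stays moved. The work goes in short steps, Python scripts to look and compute and a tool call to move; the robot and the scene stay as the last step left them, time stands still between calls to the robot, and variables do not carry over. Pictures are saved under pics/ and viewed, at most 14 in all, crops included, and the job is handed in when it is done.

Besides the shell and the picture viewer there is one more tool, called after "Emit:" as a command line: name --argument value ..., lists and objects as JSON in quotes. send_rows: Moves the arm, as the interface text tells. Its arguments: {"type":"object","properties":{"dr":{"type":"array","items":{"type":"array","items":{"type":"number"}}},"xyz":{"type":"array","items":{"type":"array","items":{"type":"number"}}},"jaw":{"type":"array","items":{"type":"number"}}},"required":["dr","xyz","jaw"]}

```bash
mkdir -p pics; ls; python3 - <<'E'
from bench import ctrl
import cv2
for n in("scene","top"):
    cv2.imwrite(f"pics/{n}0.png",ctrl.camera(n)[:,:,::-1])
    c=ctrl.calibration(n);print(n,c)
o=ctrl.get_obs();print(o,ctrl.tip_extent)
E
```

```text
pics
scene {'camera_matrix': array([[501.47274825,   0.        , 321.08120721],
       [  0.        , 501.47274825, 195.33075699],
       [  0.        ,   0.        ,   1.        ]]), 'D': array([0.01787111, 0.        , 0.        , 0.        , 0.        ]), 'world_from_camera': array([[-0.83806397,  0.41350002, -0.35590239,  0.05132232],
       [-0.5453379 , -0.61580555,  0.56867399,  0.6885364 ],
       [ 0.01598004,  0.67067224,  0.74158167,  0.98151206],
       [ 0.        ,  0.        ,  0.        ,  1.        ]])}
top {'camera_matrix': array([[474.98295829,   0.        , 320.70047531],
       [  0.        , 474.98295829, 202.8430864 ],
       [  0.        ,   0.        ,   1.        ]]), 'D': array([-0.0156877,  0.       ,  0.       ,  0.       ,  0.       ]), 'world_from_camera': array([[-0.01714958,  0.99654076, -0.08131667,  0.44010427],
       [-0.99936582, -0.01454608,  0.03250178,  0.01014091],
       [ 0.03120651,  0.08182249,  0.99615824,  0.99310464],
       [ 0.        ,  0.        ,  0.        ,  1.        ]])}
{'time_s': 0.1, 'q': array([-1.42630040e+00,  1.81457265e-01,  1.60790188e+00,  2.86597078e-05,
        1.35380874e+00, -2.06256160e-01]), 'dq': array([-7.81161254e-05, -3.12860325e-03, -3.35937620e-03,  5.01481582e-05,
        1.39438382e-03, -1.82029914e-03]), 'joint_efforts': array([ 8.81783526e-04, -4.45872724e+01, -3.52237594e+01, -1.92578168e-04,
        4.12510693e-03,  7.93270090e-06]), 'eef_pos': array([ 0.1975523 , -0.53950401,  0.24948252]), 'eef_rot': array([-7.86809781e-04,  9.84661232e-01,  1.74475322e-01,  3.83025687e-05]), 'wrist_force': array([-0.70560293, -0.0114358 ,  0.04165687]), 'torque': array([-0.03217923, -0.0113415 , -0.01587051]), 'grasp_force': 0.0, 'opening': 0.9967270554278267} 0.019
```

View pics/scene0.png

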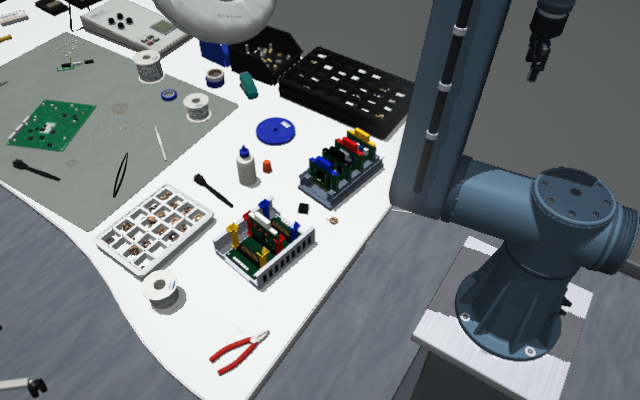

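View pics/top0.png

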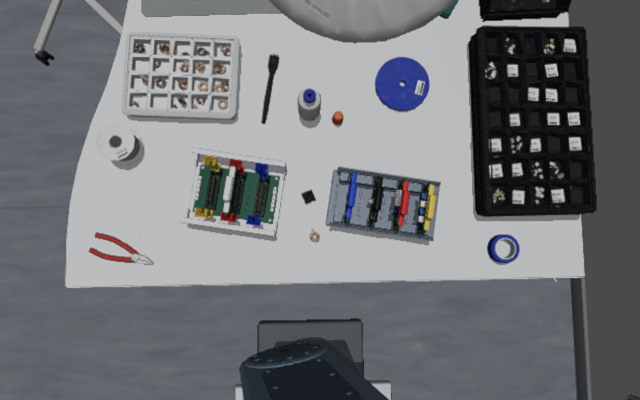

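The scene view shows the cage (about 265,245) and the rack (about 340,170). In the top view, the rack cards from left to right are blue (351,197), black (376,200), red (403,203) and yellow (429,207). The cage guides are yellow (205), red (235, holding the white card) and blue (265).

```bash
python3 - <<'E'
import cv2
a=cv2.imread("pics/top0.png")[140:250,180:450]
cv2.imwrite("pics/crop0.png",cv2.resize(a,(795,324),interpolation=cv2.INTER_NEAREST))
b=cv2.imread("pics/scene0.png")[120:290,205:395]
cv2.imwrite("pics/crop1.png",cv2.resize(b,(665,595),interpolation=cv2.INTER_NEAREST))
E
```

```text
(no output)
```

View pics/crop0.png

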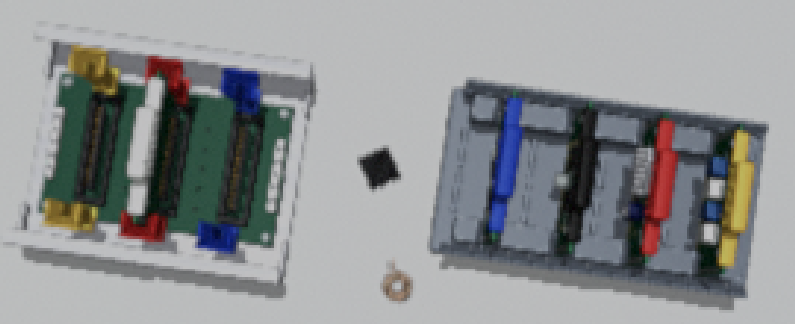

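View pics/crop1.png

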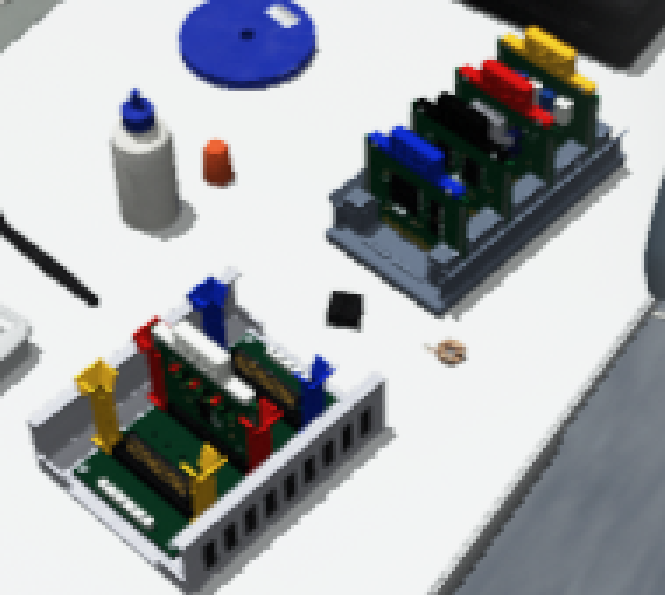

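```bash
cat > h.py <<'E'
import numpy as np,cv2
from scipy.spatial.transform import Rotation as R
from bench import ctrl
HSV={'red':[((0,120,60),(8,255,255)),((172,120,60),(180,255,255))],'yellow':[((18,110,70),(34,255,255))],
 'blue':[((108,140,50),(126,255,255))],'white':[((0,0,190),(180,25,255))],'black':[((0,0,0),(180,255,45))]}
def mask(img,c):
    h=cv2.cvtColor(img,cv2.COLOR_BGR2HSV);m=0
    for lo,hi in HSV[c]: m=m|cv2.inRange(h,lo,hi)
    return m
def cast(n,uv,z):
    c=ctrl.calibration(n);T=c['world_from_camera']
    p=cv2.undistortPoints(np.asarray(uv,float).reshape(-1,1,2),c['camera_matrix'],c['D']).reshape(-1,2)
    d=np.c_[p[:,0],-p[:,1],-np.ones(len(p))]@T[:3,:3].T
    o=T[:3,3];return o+d*((z-o[2])/d[:,2])[:,None]
def proj(n,X):
    c=ctrl.calibration(n);T=np.linalg.inv(c['world_from_camera'])
    P=np.atleast_2d(X)@T[:3,:3].T+T[:3,3]
    return cv2.projectPoints((P*[1,-1,-1]).reshape(-1,1,3),np.zeros(3),np.zeros(3),c['camera_matrix'],c['D'])[0].reshape(-1,2)
def blobs(m,box,amin=12):
    x0,y0,x1,y1=box;k=np.zeros_like(m);k[y0:y1,x0:x1]=m[y0:y1,x0:x1]
    n,l,s,c=cv2.connectedComponentsWithStats(k)
    return [(s[i,4],c[i],np.argwhere(l==i)[:,::-1]) for i in np.argsort(-s[:,4]) if i and s[i,4]>=amin]
E
python3 - <<'E'
from h import *
img=cv2.imread("pics/top0.png")
for c in('red','yellow','blue'):
    print(c)
    for a,ce,p in blobs(mask(img,c),(185,140,290,250)):
        w=cast('top',p,.084); print(' guide',a,ce.round(1),w.mean(0).round(4),((w.min(0)+w.max(0))/2).round(4),np.ptp(w,0).round(3))
for c in('red','yellow','blue','black'):
    for a,ce,p in blobs(mask(img,c),(325,160,445,245),60):
        w=cast('top',p,.117)[:,:2]; m=w.mean(0);u=np.linalg.svd(w-m)[2][0];u*=np.sign(u[0]);v=np.array([u[1],-u[0]])
        s=(w-m)@u;t=(w-m)@v
        print(c,a,ce.round(1),m.round(4),'dir',np.degrees(np.arctan2(u[1],u[0])).round(1),'s',s.min().round(4),s.max().round(4),'t',t.min().round(4),t.max().round(4))
a,ce,p=blobs(mask(img,'white'),(222,165,240,216),60)[0];print('white',a,ce,cast('top',[ce],.117))
E
```

```text
red
 guide 112 [228.6 216.7] [0.4904 0.1565 0.084 ] [0.4918 0.1568 0.084 ] [0.019 0.028 0.   ]
 guide 109 [237.1 164.8] [0.5901 0.1402 0.084 ] [0.5868 0.1423 0.084 ] [0.029 0.027 0.   ]
yellow
 guide 173 [211.5 162.7] [0.5948 0.1891 0.084 ] [0.5942 0.1901 0.084 ] [0.031 0.031 0.   ]
 guide 147 [203.2 212.3] [0.4995 0.2048 0.084 ] [0.5001 0.2042 0.084 ] [0.02  0.032 0.   ]
blue
 guide 149 [261.7 170.2] [0.5791 0.0931 0.084 ] [0.5785 0.0944 0.084 ] [0.029 0.023 0.   ]
 guide 114 [253.3 219.6] [0.4841 0.1097 0.084 ] [0.4843 0.1093 0.084 ] [0.018 0.025 0.   ]
red 302 [403.5 202.7] [ 0.5097 -0.1728] dir -9.8 s -0.0427 0.0426 t -0.007 0.0083
yellow 325 [429.4 206.6] [ 0.5016 -0.2212] dir -9.7 s -0.0429 0.0429 t -0.0071 0.009
blue 289 [351.1 195.3] [ 0.5249 -0.0752] dir -10.0 s -0.0433 0.0428 t -0.0065 0.0072
black 388 [375.9 199.9] [ 0.5156 -0.1213] dir -11.0 s -0.0501 0.0452 t -0.0097 0.0096
black 103 [395.4 218.6] [ 0.4802 -0.1566] dir -5.9 s -0.0211 0.0241 t -0.0069 0.0061
black 71 [420.  228.4] [ 0.4614 -0.2021] dir 3.9 s -0.0108 0.0104 t -0.0065 0.007
white 79 [227.08860759 187.82278481] [[0.54196373 0.15396785 0.117     ]]
```

```bash
cat > m.py <<'E'
from h import *
img=cv2.imread("pics/top0.png");S=4
big=cv2.resize(img,None,fx=S,fy=S,interpolation=cv2.INTER_CUBIC)
D=np.radians(-9.3);u=np.array([np.cos(D),np.sin(D)]);v=np.array([u[1],-u[0]])
un=lambda p:(np.asarray(p)+.5)/S-.5
def block(c,box,side):
    p=blobs(mask(big,c),[b*S for b in box],300)[0][2]
    w=cast('top',un(p),.098)[:,:2];s=w@u;sc=(np.percentile(s,.3)+np.percentile(s,99.7))/2;L=np.ptp(s)
    w=cast('top',un(p),.117)[:,:2];s=w@u;t=w@v
    e=[(side*t[abs(s-sc-k)<.001]).max() for k in np.arange(-.016,.017,.002)]
    f=np.polyfit(np.arange(-.016,.017,.002),e,1)
    tc=side*(np.median(e)-.006);ctr=sc*u+tc*v
    print(c,'len',L.round(4),'ctr',ctr.round(4),'slope deg',np.degrees(side*f[0]).round(1));return ctr
if __name__=="__main__":
    C={c:block(c,(325,160,445,245),1) for c in('blue','black','red','yellow')}
    W=block('white',(222,160,240,216),-1)
    print('pitches',[(np.array(C[b])-C[a])@v for a,b in(('blue','black'),('black','red'),('red','yellow'))])
    for c in('yellow','red','blue'):
        g=blobs(mask(big,c),[b*S for b in(185,140,290,250)],100)[:2]
        E=[]
        for a,ce,p in g:
            w=cast('top',un(p),.084)[:,:2]-W;s=w@u;t=w@v
            E.append((s.min(),s.max(),t.min(),np.percentile(t,98)))
        print(c,np.round(E,4).tolist())
    sc=cv2.imread("pics/scene0.png")
    o=sc.copy()
    for k,ctr in list(C.items())+[('w',W)]:
        q=[np.r_[ctr+a*.023*u+b*.006*v,.117] for a,b in((1,1),(1,-1),(-1,-1),(-1,1))]
        cv2.polylines(o,[np.round(proj('scene',q)*16).astype(int)],True,(255,0,255),1,shift=4)
    b=o[120:290,205:395];cv2.imwrite("pics/ov.png",cv2.resize(b,(665,595),interpolation=cv2.INTER_NEAREST))
E
python3 m.py
```

```text
blue len 0.0892 ctr [ 0.527  -0.0765] slope deg 0.6
black len 0.099 ctr [ 0.5146 -0.1244] slope deg 1.1
red len 0.089 ctr [ 0.5109 -0.1751] slope deg 0.9
yellow len 0.0903 ctr [ 0.5029 -0.2241] slope deg 0.2
white len 0.0415 ctr [0.5433 0.151 ] slope deg -0.1
pitches [np.float64(0.04927473848497305), np.float64(0.050651198622916345), np.float64(0.04967707396578079)]
yellow [[0.0289, 0.058, -0.063, -0.0305], [-0.061, -0.0427, -0.063, -0.0303]]
red [[0.0304, 0.0579, -0.0127, 0.016], [-0.0614, -0.0429, -0.0136, 0.0159]]
blue [[0.0297, 0.0576, 0.0375, 0.0625], [-0.0608, -0.0429, 0.0367, 0.0624]]
```

View pics/ov.png

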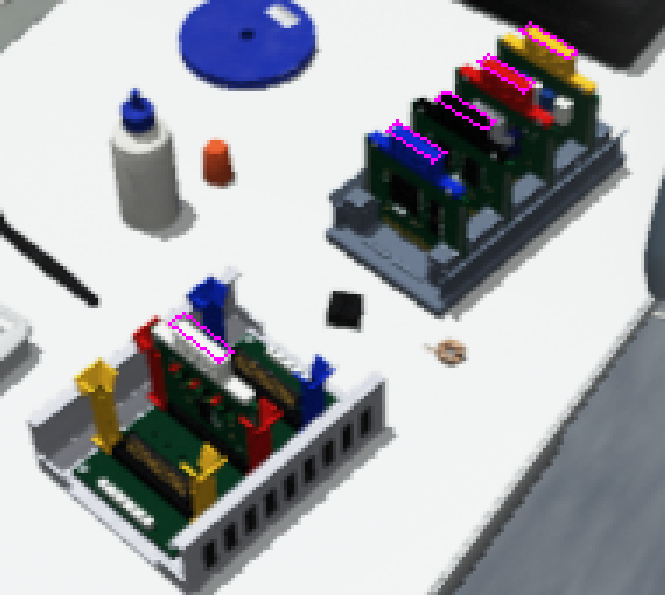

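The overlay fits the handle tops closely in the second view, so the measurements hold. White's centre sits about 2 mm too far along the card. I'll work in a frame with s along the card width, t along card x, and z up.

```bash
cat > st.py <<'E'
from h import *
D=np.radians(-9.3);u=np.array([np.cos(D),np.sin(D)]);v=np.array([u[1],-u[0]])
P={'blue':(.527,-.0765),'red':(.5109,-.1751),'yellow':(.5029,-.2241),'white':(.5416,.1513)}
def st(p): return np.r_[p[:2]@u,p[:2]@v,p[2:]]*100
def obs():
    o=ctrl.get_obs();m=R.from_quat(o['eef_rot'],scalar_first=True).as_matrix()
    print('t',round(o['time_s'],2),'stz cm',st(o['eef_pos']).round(2),'open',round(o['opening'],3),'grasp',round(o['grasp_force'],1),'F(s,t,z)',(st(o['wrist_force'])/100).round(1),'x',m[:,0].round(3),'yaw',np.degrees(np.arctan2(m[1,0],m[0,0])).round(2))
E
python3 - <<'E'
from st import *
obs()
for k,p in P.items(): print(k,(np.array(p)@u*100).round(2),(np.array(p)@v*100).round(2))
o=ctrl.get_obs();m=R.from_quat(o['eef_rot'],scalar_first=True).as_matrix()
d=np.r_[P['yellow'],.25]-o['eef_pos'];print(m.T@d*100)
E
```

```text
t 0.1 stz cm [28.21 50.05 24.95] open 0.997 grasp 0.0 F(s,t,z) [-0.7  0.1  0. ] x [0.939 0.344 0.   ] yaw 20.1
blue 53.24 -0.97
red 53.25 9.02
yellow 53.25 13.99
white 51.0 -23.68
[ 3.95129534e+01 -1.91284661e+01 -8.53551624e-03]
```

Emit:
send_rows --dr '[[0,0,1.2],[0,0,2.4],[0,0,3.6],[0,0,4.9],[0,0,4.9],[0,0,4.9],[0,0,4.9],[0,0,4.9]]' --xyz '[[5,-2.4,0],[10,-4.8,0],[15,-7.2,0],[20.5,-9.9,0],[26,-12.6,0],[31.5,-15.2,0],[36.5,-17.7,0],[39.5,-19.1,0]]' --jaw '[45,45,45,45,45,45,45,45]'

```text
time_s: 1.1
eef_pos: [0.5041, -0.2224, 0.2499]
eef_rot: [-0.0, 0.997, -0.08, -0.0]
wrist_force: [0.1, -0.4, -0.8]
opening: 0.452
grasp_force: 0.0
```

```bash
python3 -c "
from st import *
obs()"
```

```text
t 1.1 stz cm [53.35 13.8  24.99] open 0.452 grasp 0.0 F(s,t,z) [ 0.2  0.4 -0.8] x [ 0.987 -0.159 -0.001] yaw -9.17
```

Emit:
send_rows --dr '[[0,0,0],[0,0,0],[0,0,0],[0,0,0],[0,0,0],[0,0,0],[0,0,0],[0,0,0]]' --xyz '[[0,0,4],[0,0,8],[0,0,11.5],[0,0,14.2],[0,0,14.2],[0,0,14.2],[0,0,14.2],[0,0,14.2]]' --jaw '[45,45,45,45,45,0,0,0]'

```text
time_s: 2.1
eef_pos: [0.5039, -0.2256, 0.1099]
eef_rot: [0.001, 0.997, -0.081, 0.001]
wrist_force: [0.4, -0.1, 3.2]
opening: 0.125
grasp_force: 59.6
```

```bash
python3 -c "
from st import *
obs()"
```

```text
t 2.1 stz cm [53.37 14.12 10.99] open 0.125 grasp 59.6 F(s,t,z) [0.4 0.  3.2] x [ 0.987 -0.162  0.003] yaw -9.3
```

Emit:
send_rows --dr '[[0,0,0],[0,0,0],[0,0,0],[0,0,0],[0,0,0],[0,0,0],[0,0,0],[0,0,0]]' --xyz '[[0,0,-2],[0,0,-5],[0,0,-9],[0,0,-13],[0,-3,-14],[-0.3,-8,-14],[-0.7,-13,-14],[-1.2,-18,-14]]' --jaw '[0,0,0,0,0,0,0,0]'

```text
time_s: 3.1
eef_pos: [0.5201, -0.0439, 0.2488]
eef_rot: [0.0, 0.997, -0.081, 0.0]
wrist_force: [0.3, -0.1, -1.2]
opening: 0.127
grasp_force: 59.0
```

Emit:
send_rows --dr '[[0,0,0],[0,0,0],[0,0,0],[0,0,0],[0,0,0],[0,0,0],[0,0,0],[0,0,0]]' --xyz '[[-0.3,-5,0],[-0.5,-10,0],[-0.8,-15,0],[-1,-20,0],[-1,-23.5,1],[-1,-24.7,2],[-1,-24.7,3],[-1,-24.7,3]]' --jaw '[0,0,0,0,0,0,0,0]'

```text
time_s: 4.1
eef_pos: [0.5495, 0.1987, 0.217]
eef_rot: [0.001, 0.997, -0.082, -0.001]
wrist_force: [0.1, -0.4, 0.1]
opening: 0.127
grasp_force: 58.9
```

```bash
python3 - <<'E'
from st import *
obs()
for n in('top','scene'): cv2.imwrite(f"pics/{n}1.png",ctrl.camera(n)[:,:,::-1])
a=cv2.resize(cv2.imread("pics/top1.png")[130:250,165:305],(560,480),interpolation=cv2.INTER_CUBIC)
b=cv2.resize(cv2.imread("pics/scene1.png")[160:300,200:330],(240,258),interpolation=cv2.INTER_CUBIC)
o=np.zeros((480,800,3),np.uint8);o[:,:560]=a;o[:258,560:]=b;cv2.imwrite("pics/v1.png",o)
E
```

```text
t 4.1 stz cm [ 51.01 -28.49  21.7 ] open 0.127 grasp 58.9 F(s,t,z) [0.2 0.3 0.1] x [ 0.987 -0.163 -0.002] yaw -9.36
```

View pics/v1.png

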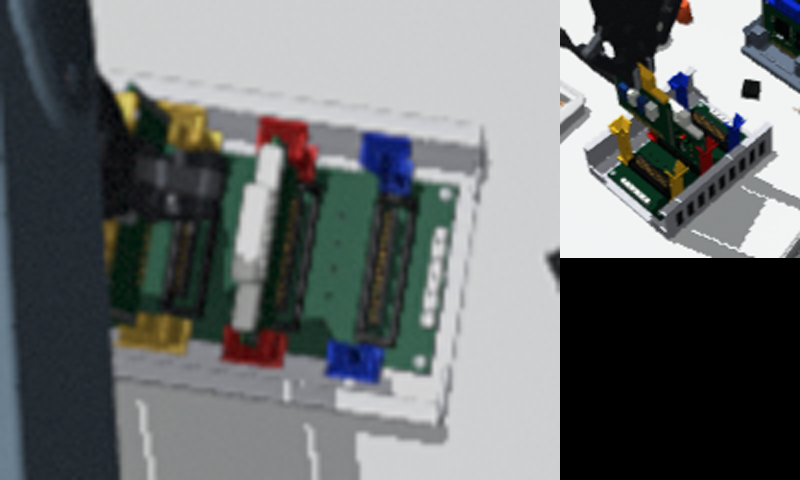

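The yellow card hangs above the yellow guides (top crop about 150,220). The arm hides some of it, so I'll go on with force checks.

Emit:
send_rows --dr '[[0,0,0],[0,0,0],[0,0,0],[0,0,0],[0,0,0],[0,0,0],[0,0,0],[0,0,0]]' --xyz '[[0,0,0.8],[0,0,1.6],[0,0,2.4],[0,0,3.2],[0,0,4],[0,0,4.6],[0,0,5.2],[0,0,5.2]]' --jaw '[0,0,0,0,0,0,0,0]'

```text
time_s: 5.2
eef_pos: [0.5502, 0.2005, 0.1659]
eef_rot: [-0.0, 0.997, -0.081, -0.0]
wrist_force: [0.4, 2.2, -1.8]
opening: 0.126
grasp_force: 58.8
```

```bash
python3 -c "
from st import *
obs();print(ctrl.get_obs()['torque'])"
```

```text
t 5.2 stz cm [ 51.05 -28.68  16.59] open 0.126 grasp 58.8 F(s,t,z) [ 0.1 -2.2 -1.8] x [ 0.987 -0.162 -0.   ] yaw -9.3
[ 0.60596887 -0.12577822  0.01247568]
```

Emit:
send_rows --dr '[[0,0,0],[0,0,0],[0,0,0],[0,0,0],[0,0,0],[0,0,0],[0,0,0],[0,0,0]]' --xyz '[[0,-0.05,0.6],[0,-0.05,1.2],[0,-0.05,1.8],[0,-0.05,2.4],[0,-0.05,3],[0,-0.05,3.6],[0,-0.05,4.2],[0,-0.05,4.2]]' --jaw '[0,0,0,0,0,0,0,0]'

```text
time_s: 6.2
eef_pos: [0.5502, 0.2007, 0.1237]
eef_rot: [-0.0, 0.997, -0.081, -0.0]
wrist_force: [2.0, 3.4, -2.2]
opening: 0.126
grasp_force: 59.0
```

```bash
python3 -c "
from st import *
obs()"
```

```text
t 6.2 stz cm [ 51.05 -28.7   12.37] open 0.126 grasp 59.0 F(s,t,z) [ 1.4 -3.7 -2.2] x [ 0.987 -0.162 -0.   ] yaw -9.31
```

Emit:
send_rows --dr '[[0,0,0],[0,0,0],[0,0,0],[0,0,0],[0,0,0],[0,0,0],[0,0,0],[0,0,0]]' --xyz '[[0,0,0.3],[0,0,0.6],[0,0,0.8],[0,0,1],[0,0,1.2],[0,0,1.3],[0,0,1.4],[0,0,1.4]]' --jaw '[0,0,0,0,0,0,0,0]'

```text
time_s: 7.2
eef_pos: [0.5503, 0.2009, 0.1102]
eef_rot: [-0.0, 0.997, -0.081, 0.0]
wrist_force: [1.1, 5.8, 1.7]
opening: 0.127
grasp_force: 59.4
```

```bash
python3 -c "
from st import *
obs()"
```

```text
t 7.2 stz cm [ 51.06 -28.72  11.02] open 0.127 grasp 59.4 F(s,t,z) [ 0.1 -5.9  1.7] x [ 0.987 -0.162  0.   ] yaw -9.31
```

Emit:
send_rows --dr '[[0,0,0],[0,0,0],[0,0,0],[0,0,0],[0,0,0],[0,0,0],[0,0,0],[0,0,0]]' --xyz '[[0,-0.05,0.05],[0,-0.05,0.1],[0,-0.05,0.15],[0,-0.05,0.2],[0,-0.05,0.25],[0,-0.05,0.3],[0,-0.05,0.3],[0,-0.05,0.3]]' --jaw '[0,0,0,0,0,0,0,0]'

```text
time_s: 8.2
eef_pos: [0.5507, 0.2015, 0.1099]
eef_rot: [-0.0, 0.997, -0.081, 0.0]
wrist_force: [-8.0, 3.4, 20.0]
opening: 0.13
grasp_force: 62.2
```

```bash
python3 -c "
from st import *
obs()"
```

```text
t 8.2 stz cm [ 51.09 -28.78  10.99] open 0.13 grasp 62.2 F(s,t,z) [-8.4 -2.  20. ] x [ 0.987 -0.161  0.001] yaw -9.28
```

Emit:
send_rows --dr '[[0,0,0],[0,0,0],[0,0,0],[0,0,0],[0,0,0],[0,0,0],[0,0,0],[0,0,0]]' --xyz '[[0,0,-0.25],[0,0,-0.25],[0,0,-0.25],[0,0,-1],[0,0,-3],[0,0,-5],[0,2.5,-5.5],[0,5.1,-5.5]]' --jaw '[0,45,45,45,45,45,45,45]'

```text
time_s: 9.2
eef_pos: [0.5431, 0.1504, 0.1648]
eef_rot: [-0.0, 0.997, -0.081, 0.002]
wrist_force: [0.2, -0.5, -0.3]
opening: 0.448
grasp_force: 0.0
```

```bash
python3 - <<'E'
from st import *
obs()
cv2.imwrite("pics/scene2.png",ctrl.camera('scene')[:,:,::-1])
cv2.imwrite("pics/v2.png",cv2.resize(cv2.imread("pics/scene2.png")[170:300,200:350],(600,520),interpolation=cv2.INTER_CUBIC))
E
```

```text
t 9.2 stz cm [ 51.17 -23.62  16.48] open 0.448 grasp 0.0 F(s,t,z) [ 0.3  0.5 -0.3] x [ 0.987 -0.161  0.003] yaw -9.24
```

View pics/v2.png

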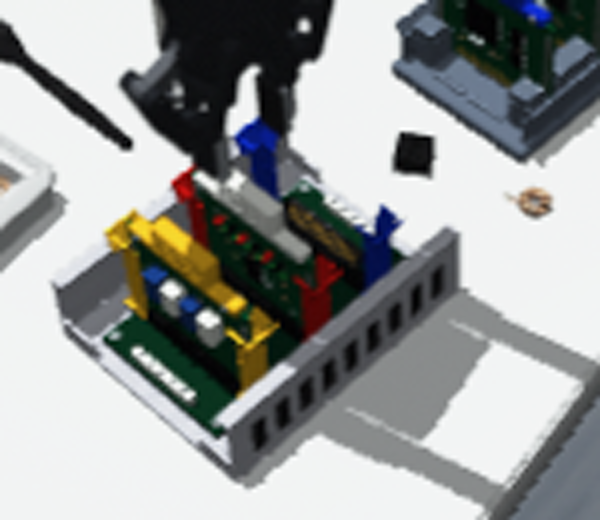

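The yellow card sits fully home between its guides (crop about 190,290), and the open gripper is above the white card.

Emit:
send_rows --dr '[[0,0,0],[0,0,0],[0,0,0],[0,0,0],[0,0,0],[0,0,0],[0,0,0],[0,0,0]]' --xyz '[[0,0,1.5],[0,0,3],[0,0,4.5],[0,0,5.3],[0,0,5.3],[0,0,5.3],[0,0,5.3],[0,0,5.3]]' --jaw '[45,45,45,45,0,0,0,0]'

```text
time_s: 10.25
eef_pos: [0.5423, 0.1511, 0.1096]
eef_rot: [-0.0, 0.997, -0.081, 0.0]
wrist_force: [0.2, 3.6, -2.0]
opening: 0.129
grasp_force: 59.9
```

Emit:
send_rows --dr '[[0,0,0],[0,0,0],[0,0,0],[0,0,0],[0,0,0],[0,0,0],[0,0,0],[0,0,0]]' --xyz '[[0,0,-0.3],[0,0,-0.7],[0,0,-1.1],[0,0,-1.6],[0,0,-3.5],[0,0,-6.5],[0,0,-10],[0,0,-14]]' --jaw '[0,0,0,0,0,0,0,0]'

```text
time_s: 11.25
eef_pos: [0.5419, 0.1498, 0.2515]
eef_rot: [0.001, 0.997, -0.081, 0.0]
wrist_force: [-0.4, -0.8, -0.1]
opening: 0.125
grasp_force: 59.8
```

```bash
python3 -c "
from st import *
obs()"
```

```text
t 11.25 stz cm [ 51.05 -23.54  25.15] open 0.125 grasp 59.8 F(s,t,z) [-0.3  0.8 -0.1] x [ 0.987 -0.162  0.   ] yaw -9.31
```

Emit:
send_rows --dr '[[0,0,0],[0,0,0],[0,0,0],[0,0,0],[0,0,0],[0,0,0],[0,0,0],[0,0,0]]' --xyz '[[0.2,4,0],[0.5,9,0],[0.9,14,0],[1.3,19,0],[1.7,24,0],[2,29,0],[2.25,34,0],[2.25,37.7,0]]' --jaw '[0,0,0,0,0,0,0,0]'

```text
time_s: 12.25
eef_pos: [0.5025, -0.2279, 0.2509]
eef_rot: [0.001, 0.997, -0.082, 0.0]
wrist_force: [0.3, 0.4, -1.1]
opening: 0.129
grasp_force: 59.8
```

Emit:
send_rows --dr '[[0,0,0],[0,0,0],[0,0,0],[0,0,0],[0,0,0],[0,0,0],[0,0,0],[0,0,0]]' --xyz '[[0,0,0],[0,0,1],[0,0,2.5],[0,0,4],[0,0,5.5],[0,0,7],[0,0,8],[0,0,8]]' --jaw '[0,0,0,0,0,0,0,0]'

```text
time_s: 13.25
eef_pos: [0.5029, -0.2247, 0.1682]
eef_rot: [-0.0, 0.997, -0.081, -0.001]
wrist_force: [-0.0, 0.1, -0.4]
opening: 0.131
grasp_force: 59.7
```

```bash
python3 - <<'E'
from st import *
obs()
for n in('top','scene'): cv2.imwrite(f"pics/{n}3.png",ctrl.camera(n)[:,:,::-1])
a=cv2.resize(cv2.imread("pics/top3.png")[150:250,320:450],(520,400),interpolation=cv2.INTER_CUBIC)
b=cv2.resize(cv2.imread("pics/scene3.png")[110:210,290:390],(280,280),interpolation=cv2.INTER_CUBIC)
o=np.zeros((400,800,3),np.uint8);o[:,:520]=a;o[:280,520:]=b;cv2.imwrite("pics/v3.png",o)
E
```

```text
t 13.25 stz cm [53.26 14.04 16.82] open 0.131 grasp 59.7 F(s,t,z) [-0.  -0.1 -0.4] x [ 0.987 -0.162 -0.002] yaw -9.3
```

View pics/v3.png

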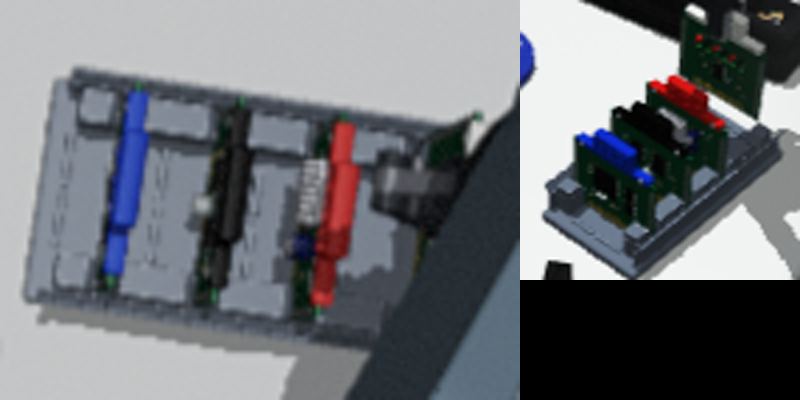

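The white card hangs upright above the freed end place, right of red. I'll lower it.

Emit:
send_rows --dr '[[0,0,0],[0,0,0],[0,0,0],[0,0,0],[0,0,0],[0,0,0],[0,0,0],[0,0,0]]' --xyz '[[0,0,0.8],[0,0,1.6],[0,0,2.4],[0,0,3.2],[0,0,3.9],[0,0,4.5],[0,0,4.9],[0,0,4.9]]' --jaw '[0,0,0,0,0,0,0,0]'

```text
time_s: 14.35
eef_pos: [0.5033, -0.225, 0.12]
eef_rot: [-0.0, 0.997, -0.081, -0.0]
wrist_force: [-0.3, 0.5, -1.2]
opening: 0.127
grasp_force: 59.7
```

```bash
python3 -c "
from st import *
obs()"
```

```text
t 14.35 stz cm [53.3  14.07 12.  ] open 0.127 grasp 59.7 F(s,t,z) [-0.4 -0.4 -1.2] x [ 0.987 -0.162 -0.   ] yaw -9.31
```

Emit:
send_rows --dr '[[0,0,0],[0,0,0],[0,0,0],[0,0,0],[0,0,0],[0,0,0],[0,0,0],[0,0,0]]' --xyz '[[0,0,0.3],[0,0,0.6],[0,0,0.9],[0,0,1.05],[0,0,1.05],[0,0,1.05],[0,0,1.05],[0,0,1.05]]' --jaw '[0,0,0,0,0,0,0,0]'

```text
time_s: 15.35
eef_pos: [0.5034, -0.225, 0.1098]
eef_rot: [0.0, 0.997, -0.081, -0.0]
wrist_force: [-1.2, -1.2, -0.7]
opening: 0.128
grasp_force: 59.6
```

```bash
python3 -c "
from st import *
obs()"
```

```text
t 15.35 stz cm [53.31 14.07 10.98] open 0.128 grasp 59.6 F(s,t,z) [-1.   1.4 -0.7] x [ 0.987 -0.162 -0.   ] yaw -9.3
```

Emit:
send_rows --dr '[[0,0,0],[0,0,0],[0,0,0],[0,0,0],[0,0,0],[0,0,0],[0,0,0],[0,0,0]]' --xyz '[[0,0,0],[0,0,0],[0,0,-0.5],[0,0,-2],[0,0,-4],[0,0,-5.5],[0,-2.5,-5.5],[0,-5,-5.5]]' --jaw '[45,45,45,45,45,45,45,45]'

```text
time_s: 16.35
eef_pos: [0.5119, -0.1755, 0.166]
eef_rot: [0.0, 0.997, -0.082, 0.001]
wrist_force: [-0.4, 0.7, 1.1]
opening: 0.449
grasp_force: 0.0
```

Emit:
send_rows --dr '[[0,0,0],[0,0,0],[0,0,0],[0,0,0],[0,0,0],[0,0,0],[0,0,0],[0,0,0]]' --xyz '[[0,0,0],[0,0,2],[0,0,4],[0,0,5.5],[0,0,5.5],[0,0,5.5],[0,0,5.5],[0,0,5.5]]' --jaw '[45,45,45,45,0,0,0,0]'

```text
time_s: 17.35
eef_pos: [0.5117, -0.1757, 0.1102]
eef_rot: [0.0, 0.997, -0.081, 0.0]
wrist_force: [-0.4, -0.1, -1.4]
opening: 0.132
grasp_force: 60.0
```

```bash
python3 -c "
from st import *
obs()"
```

```text
t 17.35 stz cm [53.34  9.07 11.02] open 0.132 grasp 60.0 F(s,t,z) [-0.3  0.2 -1.4] x [ 0.987 -0.162  0.001] yaw -9.3
```

Emit:
send_rows --dr '[[0,0,0],[0,0,0],[0,0,0],[0,0,0],[0,0,0],[0,0,0],[0,0,0],[0,0,0]]' --xyz '[[0,0,-2],[0,0,-5],[0,0,-9],[0,0,-13],[0,-3,-14],[-0.3,-8,-14],[-0.7,-13,-14],[-1.2,-18,-14]]' --jaw '[0,0,0,0,0,0,0,0]'

```text
time_s: 18.35
eef_pos: [0.5287, 0.0054, 0.2501]
eef_rot: [0.0, 0.997, -0.081, 0.0]
wrist_force: [-0.2, -0.6, -1.7]
opening: 0.127
grasp_force: 60.1
```

Emit:
send_rows --dr '[[0,0,0],[0,0,0],[0,0,0],[0,0,0],[0,0,0],[0,0,0],[0,0,0],[0,0,0]]' --xyz '[[-0.3,-4.5,0],[-0.6,-9,0],[-0.9,-13,0],[-1.05,-14.8,0.5],[-1.05,-14.8,1.5],[-1.05,-14.8,2.5],[-1.05,-14.8,3.5],[-1.05,-14.8,4.5]]' --jaw '[0,0,0,0,0,0,0,0]'

```text
time_s: 19.35
eef_pos: [0.5423, 0.1507, 0.2039]
eef_rot: [0.0, 0.997, -0.082, -0.0]
wrist_force: [0.5, 0.3, -1.2]
opening: 0.126
grasp_force: 60.1
```

```bash
python3 - <<'E'
from st import *
obs()
for n in('top','scene'): cv2.imwrite(f"pics/{n}4.png",ctrl.camera(n)[:,:,::-1])
a=cv2.resize(cv2.imread("pics/top4.png")[130:250,165:450],(800,337),interpolation=cv2.INTER_CUBIC)
b=cv2.resize(cv2.imread("pics/scene4.png")[110:290,200:400],(280,252),interpolation=cv2.INTER_CUBIC)
o=np.zeros((600,800,3),np.uint8);o[:337]=a;o[340:592,:280]=b;cv2.imwrite("pics/v4.png",o)
E
```

```text
t 19.35 stz cm [ 51.08 -23.64  20.39] open 0.126 grasp 60.1 F(s,t,z) [ 0.4 -0.4 -1.2] x [ 0.987 -0.163 -0.   ] yaw -9.38
```

View pics/v4.png

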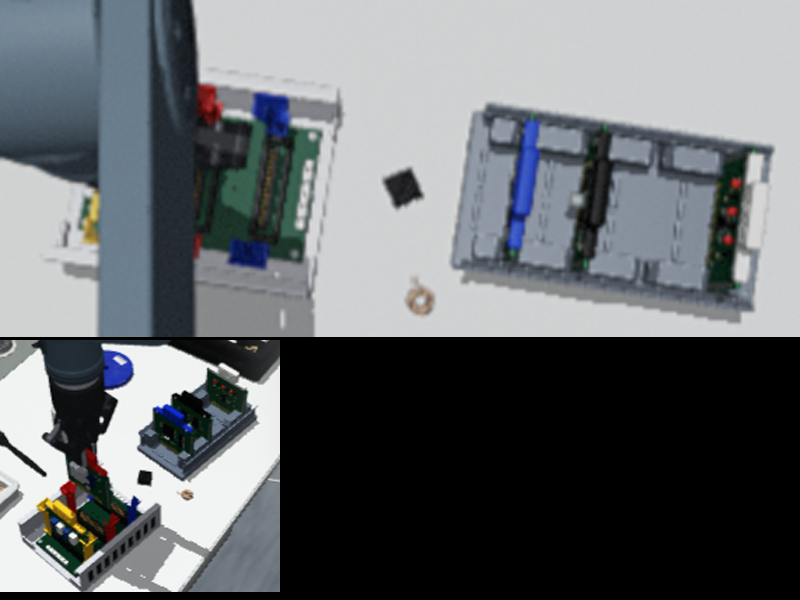

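White stands in the end rack place (top crop about 745,215). The red card hangs above the red slot, so I'll insert it.

Emit:
send_rows --dr '[[0,0,0],[0,0,0],[0,0,0],[0,0,0],[0,0,0],[0,0,0],[0,0,0],[0,0,0]]' --xyz '[[0,0,0.8],[0,0,1.6],[0,0,2.2],[0,0,2.7],[0,0,3.2],[0,0,3.6],[0,0,3.9],[0,0,3.9]]' --jaw '[0,0,0,0,0,0,0,0]'

```text
time_s: 20.45
eef_pos: [0.5422, 0.1517, 0.1656]
eef_rot: [-0.0, 0.997, -0.081, -0.0]
wrist_force: [-0.2, -0.3, -1.3]
opening: 0.129
grasp_force: 60.1
```

```bash
python3 -c "
from st import *
obs()"
```

```text
t 20.45 stz cm [ 51.05 -23.74  16.56] open 0.129 grasp 60.1 F(s,t,z) [-0.2  0.3 -1.3] x [ 0.987 -0.162 -0.   ] yaw -9.3
```

Emit:
send_rows --dr '[[0,0,0],[0,0,0],[0,0,0],[0,0,0],[0,0,0],[0,0,0],[0,0,0],[0,0,0]]' --xyz '[[0,0,0.6],[0,0,1.2],[0,0,1.8],[0,0,2.4],[0,0,3],[0,0,3.6],[0,0,4.2],[0,0,4.2]]' --jaw '[0,0,0,0,0,0,0,0]'

```text
time_s: 21.45
eef_pos: [0.5423, 0.152, 0.1234]
eef_rot: [-0.0, 0.997, -0.081, -0.0]
wrist_force: [0.3, 2.7, -1.8]
opening: 0.125
grasp_force: 60.1
```

```bash
python3 -c "
from st import *
obs()"
```

```text
t 21.45 stz cm [ 51.06 -23.77  12.34] open 0.125 grasp 60.1 F(s,t,z) [-0.1 -2.7 -1.8] x [ 0.987 -0.162 -0.   ] yaw -9.3
```

Expected home height is about 0.110.

Emit:
send_rows --dr '[[0,0,0],[0,0,0],[0,0,0],[0,0,0],[0,0,0],[0,0,0],[0,0,0],[0,0,0]]' --xyz '[[0,-0.05,0.3],[0,-0.05,0.6],[0,-0.05,0.9],[0,-0.05,1.2],[0,-0.05,1.4],[0,-0.05,1.5],[0,-0.05,1.6],[0,-0.05,1.6]]' --jaw '[0,0,0,0,0,0,0,0]'

```text
time_s: 22.45
eef_pos: [0.5426, 0.1525, 0.1099]
eef_rot: [-0.0, 0.997, -0.081, 0.0]
wrist_force: [-6.9, 2.6, 17.0]
opening: 0.125
grasp_force: 63.0
```

```bash
python3 -c "
from st import *
obs()"
```

```text
t 22.45 stz cm [ 51.08 -23.81  10.99] open 0.125 grasp 63.0 F(s,t,z) [-7.2 -1.5 17. ] x [ 0.987 -0.161  0.   ] yaw -9.28
```

Emit:
send_rows --dr '[[0,0,0],[0,0,0],[0,0,0],[0,0,0],[0,0,0],[0,0,0],[0,0,0],[0,0,0]]' --xyz '[[0,0,-0.2],[0,0,-0.2],[0,0,-0.2],[0,0,-1],[0,0,-3],[0,0,-5],[0.2,2.5,-5.7],[0.7,7,-5.7]]' --jaw '[0,45,45,45,45,45,45,45]'

```text
time_s: 23.45
eef_pos: [0.5387, 0.0821, 0.1663]
eef_rot: [0.0, 0.997, -0.08, 0.001]
wrist_force: [0.2, -0.4, 0.5]
opening: 0.447
grasp_force: 0.0
```

Emit:
send_rows --dr '[[0,0,0],[0,0,0],[0,0,0],[0,0,0],[0,0,0],[0,0,0],[0,0,0],[0,0,0]]' --xyz '[[0.4,4.5,0],[0.9,9,0],[1.3,13,0],[1.5,15.85,0],[1.5,15.85,0],[1.5,15.85,2.5],[1.5,15.85,5.4],[1.5,15.85,5.4]]' --jaw '[45,45,45,45,45,45,45,45]'

```text
time_s: 24.45
eef_pos: [0.5254, -0.0753, 0.1089]
eef_rot: [-0.001, 0.997, -0.081, -0.002]
wrist_force: [-0.6, 0.6, 0.6]
opening: 0.45
grasp_force: 0.0
```

Emit:
send_rows --dr '[[0,0,0],[0,0,0],[0,0,0],[0,0,0],[0,0,0],[0,0,0],[0,0,0],[0,0,0]]' --xyz '[[0,0,0],[0,0,0],[0,0,0],[0,0,0],[0,0,-1],[0,0,-3],[0,0,-6],[0,0,-9]]' --jaw '[0,0,0,0,0,0,0,0]'

```text
time_s: 25.45
eef_pos: [0.5267, -0.0767, 0.2018]
eef_rot: [-0.0, 0.997, -0.081, -0.0]
wrist_force: [0.4, 0.2, -1.2]
opening: 0.127
grasp_force: 58.9
```

```bash
python3 -c "
from st import *
obs()"
```

```text
t 25.45 stz cm [53.22 -0.94 20.18] open 0.127 grasp 58.9 F(s,t,z) [ 0.4 -0.3 -1.2] x [ 0.987 -0.162 -0.001] yaw -9.31
```

Emit:
send_rows --dr '[[0,0,0],[0,0,0],[0,0,0],[0,0,0],[0,0,0],[0,0,0],[0,0,0],[0,0,0]]' --xyz '[[0,0,-2],[-0.3,-3,-2],[-0.7,-7,-2],[-1.2,-11,-2],[-1.8,-15,-2],[-2.2,-17.8,-1.5],[-2.2,-17.8,-0.5],[-2.2,-17.8,0]]' --jaw '[0,0,0,0,0,0,0,0]'

```text
time_s: 26.45
eef_pos: [0.5336, 0.1019, 0.2]
eef_rot: [0.0, 0.997, -0.081, -0.001]
wrist_force: [0.8, 0.5, -1.0]
opening: 0.124
grasp_force: 59.0
```

Emit:
send_rows --dr '[[0,0,0],[0,0,0],[0,0,0],[0,0,0],[0,0,0],[0,0,0],[0,0,0],[0,0,0]]' --xyz '[[0,0,0],[0,0,0.6],[0,0,1.2],[0,0,1.8],[0,0,2.4],[0,0,3],[0,0,3.5],[0,0,3.5]]' --jaw '[0,0,0,0,0,0,0,0]'

```text
time_s: 27.45
eef_pos: [0.5339, 0.1025, 0.1652]
eef_rot: [-0.0, 0.997, -0.081, -0.0]
wrist_force: [-0.5, -0.5, -1.3]
opening: 0.13
grasp_force: 58.9
```

```bash
python3 -c "
from st import *
obs()"
```

```text
t 27.45 stz cm [ 51.03 -18.75  16.52] open 0.13 grasp 58.9 F(s,t,z) [-0.4  0.6 -1.3] x [ 0.987 -0.162 -0.001] yaw -9.29
```

Emit:
send_rows --dr '[[0,0,0],[0,0,0],[0,0,0],[0,0,0],[0,0,0],[0,0,0],[0,0,0],[0,0,0]]' --xyz '[[0,0,0.6],[0,0,1.2],[0,0,1.8],[0,0,2.4],[0,0,3],[0,0,3.6],[0,0,4.2],[0,0,4.2]]' --jaw '[0,0,0,0,0,0,0,0]'

```text
time_s: 28.45
eef_pos: [0.5342, 0.1026, 0.1233]
eef_rot: [-0.0, 0.997, -0.081, -0.0]
wrist_force: [1.6, 2.9, -1.0]
opening: 0.129
grasp_force: 58.9
```

```bash
python3 -c "
from st import *
obs()"
```

```text
t 28.45 stz cm [ 51.06 -18.76  12.33] open 0.129 grasp 58.9 F(s,t,z) [ 1.1 -3.1 -1. ] x [ 0.987 -0.162 -0.   ] yaw -9.31
```

Emit:
send_rows --dr '[[0,0,0],[0,0,0],[0,0,0],[0,0,0],[0,0,0],[0,0,0],[0,0,0],[0,0,0]]' --xyz '[[0,-0.05,0.3],[0,-0.05,0.6],[0,-0.05,0.9],[0,-0.05,1.2],[0,-0.05,1.4],[0,-0.05,1.5],[0,-0.05,1.6],[0,-0.05,1.6]]' --jaw '[0,0,0,0,0,0,0,0]'

```text
time_s: 29.45
eef_pos: [0.5349, 0.1032, 0.1123]
eef_rot: [0.0, 0.997, -0.081, 0.0]
wrist_force: [-15.2, 3.8, 37.4]
opening: 0.129
grasp_force: 64.6
```

```bash
python3 -c "
from st import *
obs()"
```

```text
t 29.45 stz cm [ 51.11 -18.83  11.23] open 0.129 grasp 64.6 F(s,t,z) [-15.6  -1.3  37.4] x [ 0.987 -0.161  0.001] yaw -9.25
```

The blue card stopped 2.4 mm above the expected height with 37 N on it. I'll relax, release and look.

Emit:
send_rows --dr '[[0,0,0],[0,0,0],[0,0,0],[0,0,0],[0,0,0],[0,0,0],[0,0,0],[0,0,0]]' --xyz '[[0,0.05,-0.3],[0,0.05,-0.4],[0,0.05,-0.4],[0,0.05,-1],[0,0.05,-3],[0,0.05,-7],[0,4,-12],[0,10,-14]]' --jaw '[0,0,45,45,45,45,45,45]'

```text
time_s: 30.45
eef_pos: [0.5196, 0.0051, 0.2506]
eef_rot: [0.001, 0.997, -0.08, 0.002]
wrist_force: [0.6, 0.0, 0.1]
opening: 0.446
grasp_force: 0.0
```

Emit:
send_rows --dr '[[0,0,0],[0,0,0],[0,0,0],[0,0,0],[0,0,0],[0,0,0],[0,0,0],[0,0,0]]' --xyz '[[-5,2,0],[-10,4,0],[-15,4,0],[-15,4,0],[-15,4,0],[-15,4,0],[-15,4,0],[-15,4,0]]' --jaw '[45,45,45,45,45,45,45,45]'

```text
time_s: 31.45
eef_pos: [0.3642, -0.0094, 0.247]
eef_rot: [-0.0, 0.997, -0.081, -0.0]
wrist_force: [0.1, 0.3, 0.2]
opening: 0.452
grasp_force: 0.0
```

```bash
python3 - <<'E'
from st import *
obs()
for n in('top','scene'): cv2.imwrite(f"pics/{n}5.png",ctrl.camera(n)[:,:,::-1])
a=cv2.resize(cv2.imread("pics/top5.png")[140:250,170:450],(800,314),interpolation=cv2.INTER_CUBIC)
b=cv2.resize(cv2.imread("pics/scene5.png")[195:290,205:320],(339,280),interpolation=cv2.INTER_CUBIC)
c=cv2.resize(cv2.imread("pics/scene5.png")[115:210,285:400],(339,280),interpolation=cv2.INTER_CUBIC)
o=np.zeros((600,800,3),np.uint8);o[:314]=a;o[320:,:339]=b;o[320:,345:684]=c;cv2.imwrite("pics/v5.png",o)
img=cv2.imread("pics/scene5.png")
for c in('yellow','red','blue'):
    for a,ce,p in blobs(mask(img,c),(205,195,320,290)): print(c,a,ce.round(1),p.min(0),p.max(0))
E
```

```text
t 31.45 stz cm [36.09 -4.96 24.7 ] open 0.452 grasp 0.0 F(s,t,z) [ 0.1 -0.4  0.2] x [ 0.987 -0.161 -0.001] yaw -9.29
yellow 374 [242.2 234.7] [226 222] [261 249]
yellow 131 [262.9 256.4] [256 246] [269 268]
red 323 [259.2 221. ] [243 211] [277 235]
red 115 [279.1 242.8] [273 233] [285 254]
blue 293 [274.8 208.9] [259 199] [292 222]
blue 103 [293.8 231.4] [288 222] [299 242]
blue 25 [238.2 239.2] [236 236] [241 244]
blue 21 [247.  246.1] [245 244] [249 249]
```

View pics/v5.png

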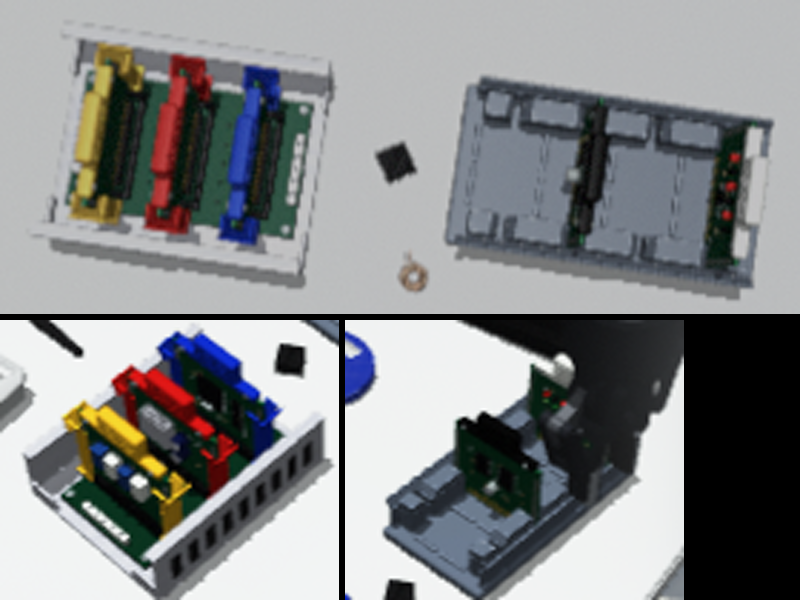

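All three cards look seated, but blue may be 2–3 mm high. To test it, I'll press with the shut fingertips on red's handle as a reference and then on blue's.

Emit:
send_rows --dr '[[0,0,0],[0,0,0],[0,0,0],[0,0,0],[0,0,0],[0,0,0],[0,0,0],[0,0,0]]' --xyz '[[3,-4,0],[6,-8,0],[10,-12,0],[13,-16,0],[15,-19,0],[15,-19,4],[15,-19,8],[15,-19,9.5]]' --jaw '[0,0,0,0,0,0,0,0]'

```text
time_s: 32.55
eef_pos: [0.5409, 0.1539, 0.1493]
eef_rot: [0.0, 0.997, -0.081, -0.002]
wrist_force: [0.2, 0.1, 0.1]
opening: 0.003
grasp_force: 0.0
```

Emit:
send_rows --dr '[[0,0,0],[0,0,0],[0,0,0],[0,0,0],[0,0,0],[0,0,0],[0,0,0],[0,0,0]]' --xyz '[[0,0,0.3],[0,0,0.6],[0,0,0.9],[0,0,1.1],[0,0,1.3],[0,0,1.4],[0,0,1.5],[0,0,1.5]]' --jaw '[0,0,0,0,0,0,0,0]'

```text
time_s: 33.55
eef_pos: [0.5426, 0.1538, 0.1371]
eef_rot: [0.0, 0.997, -0.081, -0.0]
wrist_force: [0.1, 0.2, -0.2]
opening: 0.004
grasp_force: 0.0
```

```bash
python3 -c "
from st import *
obs()"
```

```text
t 33.55 stz cm [ 51.06 -23.95  13.71] open 0.004 grasp 0.0 F(s,t,z) [ 0.  -0.3 -0.2] x [ 0.987 -0.162 -0.   ] yaw -9.3
```

Emit:
send_rows --dr '[[0,0,0],[0,0,0],[0,0,0],[0,0,0],[0,0,0],[0,0,0],[0,0,0],[0,0,0]]' --xyz '[[0,0,0.05],[0,0,0.1],[0,0,0.15],[0,0,0.2],[0,0,0.25],[0,0,0.3],[0,0,0.3],[0,0,0.3]]' --jaw '[0,0,0,0,0,0,0,0]'

```text
time_s: 34.55
eef_pos: [0.543, 0.1541, 0.136]
eef_rot: [-0.0, 0.997, -0.081, 0.001]
wrist_force: [-4.8, -0.3, 13.0]
opening: 0.001
grasp_force: 6.2
```

```bash
python3 -c "
from st import *
obs()"
```

```text
t 34.55 stz cm [ 51.1  -23.99  13.6 ] open 0.001 grasp 6.2 F(s,t,z) [-4.6  1.1 13. ] x [ 0.987 -0.161  0.001] yaw -9.28
```

Emit:
send_rows --dr '[[0,0,0],[0,0,0],[0,0,0],[0,0,0],[0,0,0],[0,0,0],[0,0,0],[0,0,0]]' --xyz '[[0,0,-1.2],[0,2.5,-1.2],[0,5.1,-1.2],[0,5.1,-1.2],[0,5.1,-0.8],[0,5.1,-0.5],[0,5.1,-0.2],[0,5.1,0]]' --jaw '[0,0,0,0,0,0,0,0]'

```text
time_s: 35.55
eef_pos: [0.5348, 0.1042, 0.136]
eef_rot: [-0.0, 0.997, -0.081, 0.0]
wrist_force: [-9.4, 1.7, 25.9]
opening: 0.0
grasp_force: 12.5
```

Emit:
send_rows --dr '[[0,0,0],[0,0,0],[0,0,0],[0,0,0],[0,0,0],[0,0,0],[0,0,0],[0,0,0]]' --xyz '[[0,0,0],[0,0,0],[0,0,0],[0,0,0],[0,0,0],[0,0,0],[0,0,0],[0,0,0]]' --jaw '[0,0,0,0,0,0,0,0]'

```text
time_s: 36.55
eef_pos: [0.5348, 0.1042, 0.136]
eef_rot: [-0.0, 0.997, -0.081, 0.0]
wrist_force: [-5.1, -0.2, 14.1]
opening: 0.002
grasp_force: 7.3
```

```bash
python3 -c "
from st import *
obs()"
```

```text
t 36.55 stz cm [ 51.09 -18.92  13.6 ] open 0.002 grasp 7.3 F(s,t,z) [-5.   1.  14.1] x [ 0.987 -0.161  0.001] yaw -9.25
```

Blue bottoms out at the same height as red (0.136 at about 14 N), so it is home. I'll retreat and check the rack.

Emit:
send_rows --dr '[[0,0,0],[0,0,0],[0,0,0],[0,0,0],[0,0,0],[0,0,0],[0,0,0],[0,0,0]]' --xyz '[[0,0,-2],[0,0,-6],[0,0,-11],[-5,0,-14],[-10,0,-14],[-14,0,-14],[-14,0,-14],[-14,0,-14]]' --jaw '[0,0,0,0,0,0,0,0]'

```text
time_s: 37.55
eef_pos: [0.397, 0.1262, 0.2746]
eef_rot: [-0.0, 0.997, -0.081, 0.001]
wrist_force: [1.3, 0.1, 0.1]
opening: 0.004
grasp_force: 0.0
```

```bash
python3 - <<'E'
from st import *
obs()
for n in('top','scene'): cv2.imwrite(f"pics/{n}6.png",ctrl.camera(n)[:,:,::-1])
q=[np.r_[np.array(P['yellow'])+a*.023*u+b*.006*v,.117] for a,b in((1,1),(1,-1),(-1,-1),(-1,1))]
o=np.zeros((400,800,3),np.uint8)
for i,(n,y,x) in enumerate((('top',150,330),('scene',110,290))):
    m=cv2.imread(f"pics/{n}6.png");cv2.polylines(m,[np.round(proj(n,q)*16).astype(int)],True,(255,0,255),1,shift=4)
    o[:,i*400:i*400+400]=cv2.resize(m[y:y+110,x:x+110],(400,400),interpolation=cv2.INTER_NEAREST)
cv2.imwrite("pics/v6.png",o)
E
```

```text
t 37.55 stz cm [ 37.14 -18.87  27.46] open 0.004 grasp 0.0 F(s,t,z) [ 1.2 -0.3  0.1] x [ 0.987 -0.161  0.001] yaw -9.28
```

View pics/v6.png

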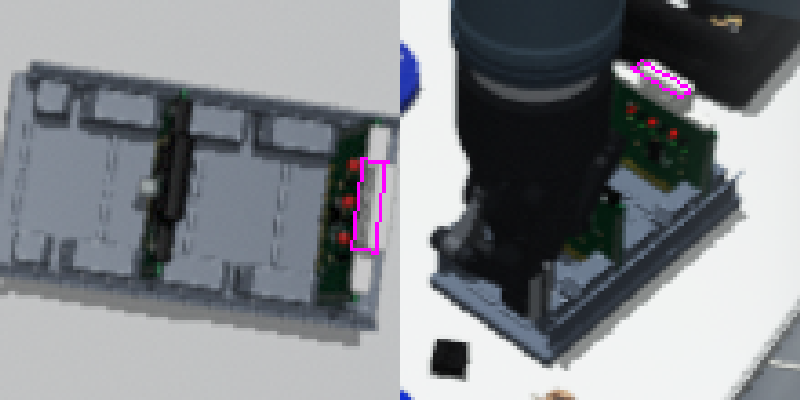

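The overlay shows white about 6 mm further out at its handle top, which is a lean of about 3–4°. That is inside the 8° limit, and the tooth gap keeps it inside. Black has not moved, so I'm handing in.

```bash
python3 -c "
from bench import ctrl
print(ctrl.hand_in())"
```

```text
the job is handed in; nothing more can be done
None
```

The job is handed in at about 38 s of the 106 s allowed; no verdict came back: red, yellow and blue were pressed home in the slots of their colours, white stands in the rack's freed end place leaning about 3–4° (limit 8°), and black was left where it stood.

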